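Fit the finger guard to the mandoline and park it against the top stop

TASK

Fit the finger guard to the mandoline slicer and park it. Take the white guard from the worktop by its knob, set it down flat in the open mouth at the low end of the sloping runway with its short ends pointing up and down the slope, then push it up between the rails, under their lips and on through the pinch of the two parking springs, until it rests square against the rubber buffer of the stop bar, wherever that was last set; leave it touching the buffer and let go. Ease it along by feel: do not ram it against the rails or the stop, do not press the hand on the slicer, and leave the lemon, the mug and the timer where they are.

Things in the scene. Friction and masses are not known exactly. Their poses are not given: they have to be found in the camera images.
- runway: sloping bed of the mandoline, fixed: steel deck between grey rails, rising at 12 degrees from the foot (deck 16 mm above the worktop) over 345 mm to the end piece (deck there 88 mm up). Origin: on the deck, middle of the face of the end piece; x up the slope, y across (left when looking uphill), z off the deck. Blade wound down flush. Side knob near the top
- stop: fixed end piece across the top, 125 mm wide, 11 mm high; same origin and axes as the runway. On two rods it carries the stop bar, clamped as last set (its place is not reported), with a rubber buffer 80 mm wide, up to 9 mm above the deck, facing downhill. The buffer's face stands between runway x = -42 and -12 mm. The rubber gives 2.5 mm at 3 N per mm, then is hard; the bar stays put
- foot (a point): middle of the deck's low end, at runway x = -345 mm. From here to x = -225 mm is the open mouth: no lips, side walls 7 mm high that converge from 116 to 100 mm apart (133 mm over all)
- lips (a point): middle of the deck at runway x = -225 mm: from here up, the rails are 99.4 mm apart inside and 125 mm over all; each has a lip, 4 mm thick, reaching 8 mm inwards 7.3 mm above the deck, with a turned-up lead-in. The guard's plate cannot be put in from above here; it slides in from the mouth
- springs (a point): middle of the deck at runway x = -80 mm: here a sprung steel roller, 10 mm across, stands 3.5 mm into the groove from either rail. They pinch the plate's sides with about 2 N each: a bump of some 5 N as its front corners spread them, then a steady drag of 2 to 4 N from there on, which keeps the parked guard pressed on the buffer
- guard: white finger guard, loose, 0.18 to 0.29 kg, same either way round: plate 110 (x) by 96 (y) by 4 mm, corners 8 mm radius, long sides are the runners; on it a block 64 (x) by 58 (y) mm, its top 29 mm above the underside, and a round knob. Origin: centre of the underside; z up. Parked: origin 55 mm downhill of the buffer face, y = 0 (1.7 mm play either way), z = 0. Does not slide down by itself
- knob (a point): middle of the guard's round grey knob, 32 mm in diameter, on the guard's axis 49 mm above its underside; the knob reaches from 34 to 64 mm
- lemon: a lemon, 83 x 58 mm, 58 mm high, to the right of the slicer's top end; origin at the middle of its underside; bystander
- mug: a white mug, 91 mm across, 96 mm high, to the left of the guard; origin at the middle of its underside; bystander
- timer: a round kitchen timer, 67 mm across, 40 mm high, on the hob behind the guard; origin at the middle of its underside; bystander

How it is judged:
By the outcome, as a careful person would: the job done as asked, in the order asked, and still so for the second after the job is handed in, with the robot touching nothing.
It also fails if it takes over 61 s, if anything falls off the work surface, if the arm or the gripper's body presses on something with over 40 N, if the wrist force passes 120 N, or if a joint passes its speed limit or range.

ROBOT

A 6-joint arm with a two-finger parallel gripper is mounted at the origin on a cart in front of the work surface, level with it; the furniture and walls round the work are solid. World frame = base frame: x ahead of the robot, y to its left, z up, the work surface at z = 0. Lengths are in m, angles in degrees, forces in N, time in s.
With the tool pointing down it reaches from about 0.3 to 0.75 m from the base axis. Payload 8.5 kg.
Tool frame: the origin (TCP) lies at the very end of the fingers, on their centre line; the grasp point (between the pads) lies 19 mm behind it; z points along the fingers, y is the line along which they close (so a half turn about z gives the same grasp; the last joint's range is limited). The gripper opens to 85 mm and grips with 20 to 120 N. Pads are 22 mm wide; open, the fingers measure 114 mm over their backs; the gripper's body (76 mm by 85 mm) begins 54 mm behind the grasp point. The pads swing forward as they close: fully open they stand 13 mm farther back than shut.
Start: joints at [61.289, 21.807, 74.336, -0, 83.858, -12.336], TCP at [0.155, 0.528, 0.231] pointing down, gripper open.
Joint ranges: [-178.18, 178.18], [-50.72, 133.34], [12.68, 142.11], [-81.47, 261.47], [9.98, 163.14], [-165.26, 165.26]. Speed limits (degrees/s): [136.94, 136.94, 180, 180, 180, 180].

INTERFACE

Orientations are given as a 3x3 rotation matrix whose columns are the frame's x, y, z axes.
In Python, from rig import observe, cams, ticket gives the robot as it stands.
- The arm moves only by the tool move_arm, never from a script. Its arguments are lists of equal length, an entry for each row: "jaw": the finger opening in cm, from 0 to 8.54; "dp": the shift along the tool's x, y, z in cm, a list of three; "turn": the turn, a rotation vector about the tool's x, y, z in rad, a list of three. In form: {"jaw": [jaw, ...], "dp": [[tx, ty, tz], ...], "turn": [[wx, wy, wz], ...]}. A call has 1 to 12 rows; each row shifts and turns the commanded pose from where the row before left it, along the tool's axes as they then stand; what a row does not reach is not made up. A row lasts 1/12 s, in which the tool goes at most 41.7 mm and 7.16 degrees, less where a joint would pass 70% of its speed; a pose out of reach is approached as far as the arm can. A call is refused whole if a number of a shift passes 4.17 or a number of a turn 0.125, either way. A call with a gripper value outside its range is refused whole. The fingers move at their own pace and stop on an object; "force" is the grip in N (left out, the last holds). Time passes only in rows, so rows that do not move let the fingers close. It gives the time, the measured TCP pose, the force, the opening and the grip force at its end, in the units of the state.
- observe(): the state, without advancing time (a new reading comes with each control period).
- cams.get_image(name): name is "scene" or "top"; returns (picture, depth): 384x512x3 uint8, red, green, blue; 384x512 float32, m along the optical axis (not along the pixel's ray), 0 where there is no reading.
- cams.calibration(name): a dict with "vertical_fov" (degrees; the focal length in pixels is half the picture's height over the tangent of half this angle, whatever the lens; pixels are square), "cx", "cy" (the principal point, pixels), "k1" (the pictures are not rectified: a ray, as slopes to the right and down, at radius r is drawn at 1 + k1 r^2 times it, then the intrinsics apply), "view" (4x4, takes a point from world to camera coordinates). Camera axes: x right, y up, looking along -z (the intrinsics and any distortion apply to the point x, -y, -z); pixel columns grow to the right and rows downward; lengths in m; the calibration is good to about 2 mm. A picture is of the moment at which its call begins. calibration takes no time and is no camera call.
- ticket.close_job(): hands the job in; it is judged then, once.
Trained networks look in the newest picture that a camera, given by its name, has taken for a name from the list of things; names that differ only in an ending like _2 or _b are one class to them, and where a whole thing is asked for, a point or a joint stands for the part that bears it (a point fixed in the world has none). Each returns a list of dicts, best first, with "p" (0 to 1); they miss things now and then, are a little off and sometimes report something else, mostly with a low value. They report only what shows in the picture. A call takes as long as a camera call.
- cams.spot_in(camera, query): "box" ([centre column, centre row, width, height] as shares, 0 to 1, of the picture: columns of its width, rows of its height, round what is visible of it).
- cams.outline_of(camera, query): "mask" (384x512 bool, what is visible of it) and "box" ([centre column, centre row, width, height] as shares, 0 to 1, of the picture: columns of its width, rows of its height, round what is visible of it).
- cams.mark_of(camera, query): "location" ([column, row] as shares, 0 to 1, of the picture: columns of its width, rows of its height: a listed point, or the origin of a listed thing).
The state is a dict: "time_s": time; "q": joint angles; "qvel": joint speeds; "joint_efforts": joint torques, N m; "position": TCP position; "tool_rot": TCP orientation; "ft_force": force on the tool from outside, world axes, zero at the start; "wrist_torque": the same for the moment, N m; "grip_width": finger opening in m; "gripper_force": force on a finger pad.
Only numpy, scipy, OpenCV 4.12 (cv2) and the standard library are available. Lean on these libraries where they do the work, as an engineer would, in place of code of your own. Each camera call takes 0.05 s, during which the arm holds its last target. There are 200 camera calls.

## Working session

There is one attempt and no reset: what is moved stays moved. The work goes in short steps, Python scripts to look and compute and a tool call to move; the robot and the scene stay as the last step left them, time stands still between calls to the robot, and variables do not carry over. Pictures are saved under pics/ and viewed, at most 10 in all, crops included, and the job is handed in when it is done.

Besides the shell and the picture viewer there is one more tool, called after "Emit:" by a JSON object that holds its "api" and its "payload", one argument or row to a line. move_arm: Moves the arm, as the interface text tells. Its arguments: {"type":"object","properties":{"jaw":{"type":"array","items":{"type":"number"}},"dp":{"type":"array","items":{"type":"array","items":{"type":"number"}}},"turn":{"type":"array","items":{"type":"array","items":{"type":"number"}}},"force":{"type":"number"}},"required":["jaw","dp","turn"]}

```bash
mkdir -p pics
cat > h.py <<'E'
import numpy as np, cv2
from rig import observe, cams, ticket
def ray(name,u,v):
    c=cams.calibration(name); f=192/np.tan(np.radians(c['vertical_fov'])/2)
    d=np.array([(u-c['cx'])/f,(v-c['cy'])/f]); s=d.copy()
    for _ in range(20): s=d/(1+c['k1']*(s@s))
    return np.array([s[0],-s[1],-1.0]), np.linalg.inv(np.array(c['view']))
def world(name,u,v,depth):
    r,M=ray(name,u,v); return (M@np.append(r*depth,1))[:3]
def on_plane(name,u,v,p0,n):
    r,M=ray(name,u,v); o=M[:3,3]; d=M[:3,:3]@r
    return o+d*(np.dot(p0-o,n)/(d@n))
def proj(name,P):
    c=cams.calibration(name); f=192/np.tan(np.radians(c['vertical_fov'])/2)
    p=(np.array(c['view'])@np.append(P,1))[:3]; s=np.array([p[0],-p[1]])/-p[2]
    s=s*(1+c['k1']*(s@s)); return np.array([c['cx'],c['cy']])+f*s
def cloud(name,D):
    c=cams.calibration(name); f=192/np.tan(np.radians(c['vertical_fov'])/2)
    U,V=np.meshgrid(np.arange(512),np.arange(384)); K=np.array([[f,0,c['cx']],[0,f,c['cy']],[0,0,1]])
    p=np.stack([U,V],-1).reshape(-1,1,2).astype(float)
    s=cv2.undistortPoints(p,K,np.array([c['k1'],0,0,0])).reshape(384,512,2)
    P=np.stack([s[...,0]*D,-s[...,1]*D,-D,np.ones_like(D)],-1)
    return (P@np.linalg.inv(np.array(c['view'])).T)[...,:3]
E
cat > a.py <<'E'
from h import *
s=observe(); print(s['time_s'],s['position'],s['tool_rot'],s['grip_width'])
for n in ('scene','top'):
    I,D=cams.get_image(n); cv2.imwrite(f'pics/{n}0.png',I[...,::-1]); np.save(n+'D.npy',D)
    C=cloud(n,D)
    c=cams.calibration(n); print(n,c['vertical_fov'],c['k1'],np.linalg.inv(np.array(c['view']))[:3,3].round(3))
    for q in ('knob','guard','foot','lips','springs','stop','lemon','mug','timer'):
        for m in cams.mark_of(n,q)[:2]:
            u,v=np.array(m['location'])*[512,384]; 
            ui,vi=min(511,int(u)),min(383,int(v)); print(q,round(m['p'],2),u.round(1),v.round(1),C[vi,ui].round(4))
E
python3 a.py
```

```text
0.0 [0.154922   0.52742233 0.23072538] [[-9.59437670e-01  2.81919957e-01 -7.03023502e-04]
 [ 2.81920655e-01  9.59436887e-01 -1.26647441e-03]
 [ 3.17462267e-04 -1.41330011e-03 -9.99998951e-01]] 0.08542308497783982
scene 42.03216879195895 -0.11805053156840033 [-0.263 -1.16   1.518]
knob 0.8 215.1 167.3 [0.4733 0.3734 0.0701]
knob 0.71 249.7 178.0 [0.5922 0.2786 0.0261]
guard 0.88 219.6 180.4 [0.4732 0.3421 0.0162]
foot 0.92 237.6 207.0 [0.4626 0.1648 0.0014]
foot 0.74 294.1 241.6 [ 0.502  -0.1946  0.1073]
lips 0.65 237.4 207.8 [0.4626 0.1648 0.0014]
lips 0.58 256.8 216.7 [0.4871 0.0501 0.0338]
springs 0.94 283.0 233.8 [ 0.5046 -0.1128  0.073 ]
stop 0.63 294.0 238.5 [ 0.5184 -0.1663  0.0871]
stop 0.46 295.5 240.0 [ 0.5112 -0.1885  0.1014]
lemon 0.77 310.2 297.6 [ 0.4344 -0.3963  0.0438]
mug 0.69 194.2 153.6 [0.4577 0.5578 0.0304]
timer 0.68 248.3 176.5 [0.5927 0.288  0.0248]
top 47.668540528546224 -0.03422790151460988 [0.333 0.104 1.547]
knob 0.77 181.3 221.5 [0.4736 0.3777 0.0593]
knob 0.74 278.8 221.2 [0.465  0.0433 0.0366]
guard 0.66 181.7 221.3 [0.4736 0.3777 0.0593]
foot 0.74 247.0 228.3 [0.4466 0.1566 0.0033]
foot 0.55 199.6 187.7 [0.5948 0.318  0.0326]
lips 0.79 279.7 219.0 [0.4749 0.0397 0.0418]
lips 0.3 200.3 185.6 [0.5993 0.3123 0.047 ]
springs 0.93 321.1 211.0 [ 0.4917 -0.1036  0.0687]
stop 0.76 341.4 202.2 [ 0.5186 -0.1709  0.0841]
stop 0.64 247.8 223.6 [ 0.4646  0.1526 -0.    ]
lemon 0.74 393.2 221.2 [ 0.4507 -0.3524  0.0529]
lemon 0.46 183.7 221.5 [0.4729 0.37   0.0637]
mug 0.78 126.4 225.0 [0.4735 0.5835 0.0107]
timer 0.75 199.5 187.4 [0.5948 0.318  0.0326]
```

Run:
```python
import cv2
a=cv2.imread('pics/top0.png')[150:280,100:420]; cv2.imwrite('pics/top0c.png',cv2.resize(a,(800,325),interpolation=cv2.INTER_CUBIC))
a=cv2.imread('pics/scene0.png')[110:310,150:350]; cv2.imwrite('pics/scene0c.png',cv2.resize(a,(600,600),interpolation=cv2.INTER_CUBIC))
```

```text
(no output)
```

View pics/top0c.png

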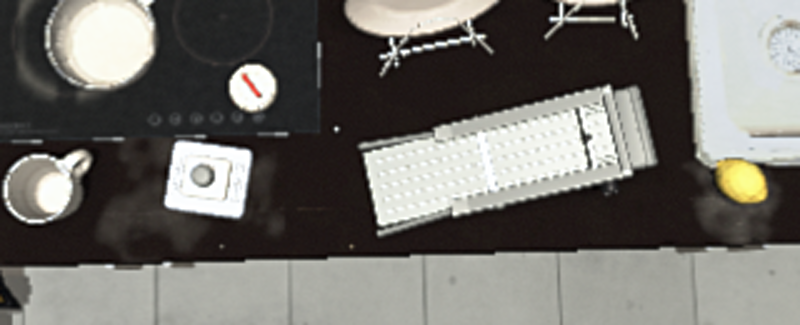

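View pics/scene0c.png

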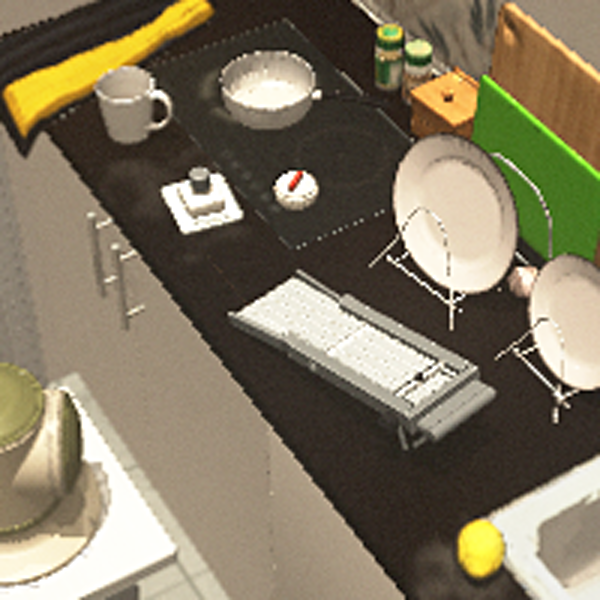

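The top crop shows the guard at about px (183,221). The slicer runs from about (247,226) at the low end to (352,202) at the top, uphill towards -y. The mug is left of the guard, the timer behind it and the lemon at the far right. Next I'll fit the runway and guard.

```bash
cat > fit.py <<'E'
from h import *
from scipy.optimize import least_squares
def basis(yaw,t=np.radians(12)):
    h=np.array([np.cos(yaw),np.sin(yaw),0]); X=h*np.cos(t)+np.array([0,0,np.sin(t)])
    Y=np.cross([0,0,1],h); return np.column_stack([X,Y,np.cross(X,Y)])
if __name__=='__main__':
  for n in ('top','scene'):
    I,D=cams.get_image(n); C=cloud(n,D); np.save(n+'C.npy',C)
    r=cams.outline_of(n,'runway'); m=r[0]['mask']; print(n,'runway',r[0]['p'],m.sum())
    np.save(n+'M.npy',m)
    P=C[m&(D>0)]; P=P[np.abs(P[:,1]+.02)<.25]
    # tilt/yaw from robust plane of the deck
    f=lambda a:(a[0]*P[:,0]+a[1]*P[:,1]+a[2]-P[:,2])
    a=least_squares(f,[0,-.2,.05],loss='soft_l1',f_scale=.003).x
    yawp=np.degrees(np.arctan2(a[1],a[0])); print('plane slope',np.degrees(np.arctan(np.hypot(*a[:2]))).round(2),'yaw',yawp.round(2),'rms',f(a).std())
    # mask contour on the rail-top plane -> rectangle
    yaw=np.radians(yawp)
    for it in range(4):
        B=basis(yaw); Q=P@B; 
        zd=np.median(Q[:,2][np.abs(Q[:,1]-np.median(Q[:,1]))<.035]); 
        # upper part edges by slices along x
        H=Q[:,2]-zd; xs=np.arange(Q[:,0].min()+.13,Q[:,0].max()-.03,.006); L=[]
        for x in xs:
            k=(np.abs(Q[:,0]-x)<.004)&(H>.004); 
            if k.sum()>3: L.append([x,Q[k,1].min(),Q[k,1].max()])
        L=np.array(L); mid=(L[:,1]+L[:,2])/2; p=np.polyfit(L[:,0],mid,1)
        yaw+=np.arctan(p[0])*.9
    print('yaw',np.degrees(yaw),'width',np.median(L[:,2]-L[:,1]),'ymid',np.median(mid),'std',mid.std(),'xrange',Q[:,0].min(),Q[:,0].max(),'zd',zd)
    g=cams.outline_of(n,'guard')[0]; k=g['mask']&(D>0); G=C[k]; top=G[G[:,2]<.012]
    c=cv2.minAreaRect((G[:,:2]*1000).astype(np.float32)); print('guard',g['p'],k.sum(),c)
    c=cv2.minAreaRect((top[:,:2]*1000).astype(np.float32)); print('plate',len(top),c)
    K=G[G[:,2]>.05]; print('knob',len(K),K.mean(0),np.ptp(K,axis=0))
    for q in('mug','timer'): 
        o=cams.outline_of(n,q)[0]; A=C[o['mask']&(D>0)]; print(q,A.min(0).round(3),A.max(0).round(3))
E
python3 fit.py
```

```text
top runway 0.56 4148
plane slope 12.41 yaw -80.77 rms 0.009158548656420453
yaw -80.14623495932676 width 0.12327662519546465 ymid 0.4758721020488723 std 0.0014176697078710902 xrange -0.07042837692756872 0.3282829199059411 zd 0.030044430862678842
guard 0.7 812 ((476.9034729003906, 382.98175048828125), (110.45982360839844, 100.8862533569336), 80.02952575683594)
plate 506 ((476.9034729003906, 382.98175048828125), (110.45982360839844, 100.8862533569336), 80.02952575683594)
knob 68 [0.47771525 0.38094123 0.06270732] [0.03177813 0.02932992 0.01980131]
mug [ 0.42   0.537 -0.004] [0.519 0.659 0.102]Traceback (most recent call last):
  File "fit.py", line 34, in <module>
    o=cams.outline_of(n,q)[0]; A=C[o['mask']&(D>0)]; print(q,A.min(0).round(3),A.max(0).round(3))
      ~~~~~~~~~~~~~~~~~~~~^^^
IndexError: list index out of range
```

```bash
sed -i 's/o=cams.outline_of(n,q)\[0\]; A=/o=(cams.outline_of(n,q)+[dict(mask=D<0)])[0]; A=/; s/; print(q,A.min(0)/; len(A) and print(q,A.min(0)/' fit.py
python3 fit.py | grep -v '^ *$'
cat > ov.py <<'E'
from h import *; from fit import basis
def wire(n,img,yaw,o,s,crop):
    B=basis(np.radians(yaw)); S=lambda *p:((proj(n,o+B@np.array(p)/1000)-crop[:2])*s).astype(int)
    def pl(pts,c): 
        for a,b in zip(pts,pts[1:]): cv2.line(img,tuple(map(int,S(*a))),tuple(map(int,S(*b))),c,1,cv2.LINE_AA)
    pl([(-345,-58,0),(-345,58,0)],(0,255,0)); 
    for g in(1,-1):
        pl([(-345,g*66.5,7),(-225,g*66.5,7)],(0,0,255)); pl([(-225,g*62.5,11.3),(0,g*62.5,11.3)],(0,0,255)); pl([(-225,g*41.7,11.3),(0,g*41.7,11.3)],(255,0,255))
    pl([(0,-62.5,11),(0,62.5,11)],(255,255,0))
E
python3 - <<'E'
from ov import *
# origin from top fit: Q=B^T P
B=basis(np.radians(-80.15)); P=np.load('topC.npy')[np.load('topM.npy')]; Q=P@B
for a in (-.071,-.06,-.05,.26,.28,.3,.32): 
    k=abs(Q[:,0]-a)<.004; print(a,np.percentile(Q[k,2],[10,50,90]).round(4),k.sum())
E
```

```text
top runway 0.72 4228
plane slope 12.3 yaw -79.77 rms 0.010428415576102091
yaw -79.82879095384801 width 0.12318147174460956 ymid 0.47533956514670517 std 0.0011503941687177406 xrange -0.06623573947520887 0.3355894456422685 zd 0.029672962784855685
guard 0.8 834 ((479.51239013671875, 381.39422607421875), (113.30413055419922, 97.58135223388672), 80.384033203125)
plate 526 ((479.51239013671875, 381.39422607421875), (113.30413055419922, 97.58135223388672), 80.384033203125)
knob 69 [0.47753847 0.38062033 0.06333783] [0.03124053 0.02921636 0.01872463]
mug [ 0.419  0.538 -0.006] [0.528 0.675 0.104]
timer [0.572 0.28  0.004] [0.635 0.344 0.052]
scene runway 0.76 2214
plane slope 12.18 yaw -80.63 rms 0.00698872949622445
yaw -80.43597748442966 width 0.12342934577817255 ymid 0.47557020851613546 std 0.004578675695456405 xrange -0.08400231555630579 0.3349287066467438 zd 0.030863444813251487
guard 0.75 335 ((479.795654296875, 377.1775817871094), (109.12059020996094, 93.9330825805664), 78.33473205566406)
plate 156 ((480.0144958496094, 378.2377624511719), (106.95550537109375, 93.9330825805664), 78.33473205566406)
knob 30 [0.47655815 0.37100744 0.0625583 ] [0.03050129 0.03075638 0.02628236]
mug [ 0.418  0.532 -0.01 ] [0.551 0.714 0.104]
timer [ 0.57   0.269 -0.001] [0.65  0.365 0.052]
-0.071 [0.008  0.0112 0.0149] 3
-0.06 [0.0257 0.0301 0.0364] 82
-0.05 [0.0246 0.0302 0.0352] 88
0.26 [0.0255 0.0324 0.0423] 103
0.28 [0.0289 0.0387 1.5227] 109
0.3 [0.024  0.0278 0.0318] 81
0.32 [0.0249 0.0286 0.0329] 78
```

Run:
```python
from ov import *
yaw=-80.0; B=basis(np.radians(yaw)); 
# keep centre line passing through same mid point
B0=basis(np.radians(-80.0)); o=B0@np.array([.2834,.4755,.0297]); print('origin',o)
np.save('o.npy',o)
import itertools
for n,crop,s in (('top',(160,180,210,80),3.8),('scene',(200,155,120,110),5.4)):
    I=cv2.imread(f'pics/{n}0.png'); x,y,w,h=crop
    im=cv2.resize(I[y:y+h,x:x+w],None,fx=s,fy=s,interpolation=cv2.INTER_CUBIC)
    wire(n,im,yaw,o,s,crop)
    t=np.radians(80.2); R=np.array([[np.cos(t),-np.sin(t)],[np.sin(t),np.cos(t)]]); c=np.array([.478,.381])
    q=[((proj(n,np.append(c+R@np.array([a*.055,b*.048]),.004))-[x,y])*s).astype(np.int32) for a,b in((1,1),(1,-1),(-1,-1),(-1,1))]
    cv2.polylines(im,[np.array(q)],True,(0,0,255),1,cv2.LINE_AA)
    q=[((proj(n,np.array([c[0]+.016*np.cos(a),c[1]+.016*np.sin(a),.064]))-[x,y])*s).astype(np.int32) for a in np.linspace(0,6.28,30)]
    cv2.polylines(im,[np.array(q)],True,(0,200,0),1,cv2.LINE_AA)
    cv2.imwrite(f'pics/ov_{n}.png',im)
```

```text
origin [ 0.51534031 -0.18434476  0.08797316]
```

View pics/ov_top.png

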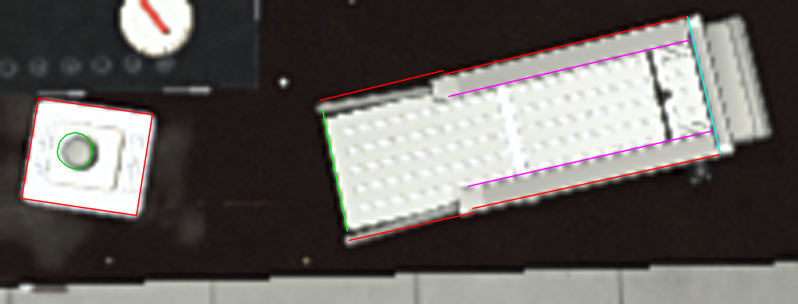

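View pics/ov_scene.png

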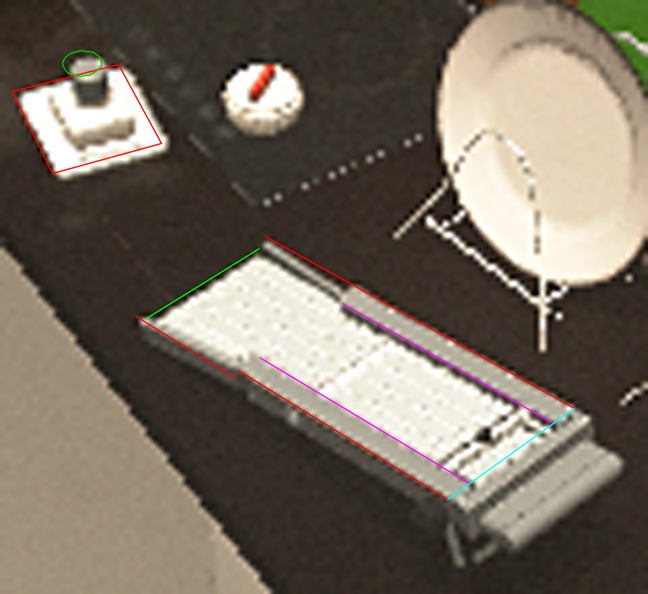

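The overlays agree to within about 2–3 mm: slicer foot near px (328,175) in the scene crop and (335,170) in the top crop, with a small yaw mismatch. I'll refine on image edges.

```bash
cat > ref.py <<'E'
from ov import *
from scipy.ndimage import map_coordinates
from scipy.optimize import minimize
segs=[((-345,-58,0),(-345,58,0))]
for g in(1,-1): segs+=[((-345,g*66.5,7),(-228,g*66.5,7)),((-222,g*62.5,11.3),(0,g*62.5,11.3)),((-222,g*41.7,11.3),(-20,g*41.7,11.3))]
pts=np.concatenate([np.linspace(a,b,int(np.hypot(*(np.subtract(b,a)[:2]))/2)) for a,b in segs])/1000
o0=np.load('o.npy')
for n in('top','scene'):
    I=cv2.cvtColor(cv2.imread(f'pics/{n}0.png'),cv2.COLOR_BGR2GRAY).astype(float); 
    for sg in (1.5,.8):
        J=cv2.GaussianBlur(I,(0,0),sg); G=np.hypot(cv2.Sobel(J,6,1,0),cv2.Sobel(J,6,0,1)); G=np.minimum(G,np.percentile(G,98))
        def cost(p):
            o=o0+np.array([p[0],p[1],0])/1000; B=basis(np.radians(-80+p[2]))
            q=np.array([proj(n,o+B@v) for v in pts[::2]]); return -map_coordinates(G,[q[:,1],q[:,0]],order=1).mean()
        p0=[0,0,0] if sg>1 else r.x
        r=minimize(cost,p0,method='Nelder-Mead',options=dict(initial_simplex=np.array(p0)+np.array([[0,0,0],[4,0,0],[0,4,0],[0,0,1]])))
        print(n,sg,r.x.round(2),r.fun,cost([0,0,0]))
E
python3 ref.py
```

```text
Traceback (most recent call last):
  File "ref.py", line 16, in <module>
    r=minimize(cost,p0,method='Nelder-Mead',options=dict(initial_simplex=np.array(p0)+np.array([[0,0,0],[4,0,0],[0,4,0],[0,0,1]])))
  File "ref.py", line 14, in cost
    q=np.array([proj(n,o+B@v) for v in pts[::2]]); return -map_coordinates(G,[q[:,1],q[:,0]],order=1).mean()
                ~~~~^^^^^^^^^
  File "h.py", line 14, in proj
    c=cams.calibration(name); f=192/np.tan(np.radians(c['vertical_fov'])/2)
ValueError: time passes only in moves, steps and waits
```

```bash
python3 - <<'E'
s=open('h.py').read()
s=s.replace("def ray(","import functools\n@functools.lru_cache(None)\ndef cal(n):\n    return cams.calibration(n)\ndef ray(",1)
h,t=s.split("def ray(",1); s=h+"def ray("+t.replace("cams.calibration(","cal(")
open('h.py','w').write(s)
E
python3 ref.py; python3 -c "
from h import *;print(observe()['time_s'])"
```

```text
top 1.5 [ 1.19 -0.03  0.51] -190.20985043335116 -189.14404884046274
top 0.8 [0.72 1.84 0.55] -266.79306748637555 -262.65378059352884
scene 1.5 [ 0.28 -4.38  0.25] -169.80436496923966 -167.54064582283988
scene 0.8 [ 3.5  -3.26  0.43] -241.79485851859204 -238.41615697668865
1.75
```

```bash
cat > go.py <<'E'
from fit import basis; from h import *
from scipy.spatial.transform import Rotation as Ro
O=np.array([.517,-.185,.088]); YAW=-79.5; B=basis(np.radians(YAW))
def plan(R,p):
    s=observe(); T=np.array(s['tool_rot']); w=Ro.from_matrix(T.T@R).as_rotvec()
    d=R.T@(p-np.array(s['position'])); print('turn rad (tool)',w.round(4),'then dp cm (new tool)',(d*100).round(2))
def down(yawy):
    y=np.array([np.cos(np.radians(yawy)),np.sin(np.radians(yawy)),0]); z=np.array([0,0,-1.]); return np.column_stack([np.cross(y,z),y,z])
def slope(s=1): # jaw (tool y) downhill, tool z into deck
    y=-B[:,0]; z=-B[:,2]; return np.column_stack([np.cross(y,z),y,z])
def rw(p): return B.T@(np.asarray(p)-O)*1000
E
python3 -c "
from go import *
plan(down(80.2),np.array([.478,.381,.15])); print(down(80.2),slope())"
```

```text
turn rad (tool) [-0.      0.     -0.1148] then dp cm (new tool) [-34.32  -8.96   8.13]
[[-0.9854079  0.1702095  0.       ]
 [ 0.1702095  0.9854079  0.       ]
 [ 0.         0.        -1.       ]] [[-0.98325491 -0.17825324  0.0378889 ]
 [-0.18223553  0.96176843 -0.20443019]
 [ 0.         -0.20791169 -0.9781476 ]]
```

Emit:
{"api": "move_arm", "payload": {
  "jaw": [7, 7, 7, 7, 7, 7, 7, 7, 7, 7, 7, 7],
  "dp": [
    [0, 0, 0],
    [0, 0, 0],
    [-3.43, -0.9, 0],
    [-3.43, -0.9, 0],
    [-3.43, -0.9, 0],
    [-3.43, -0.9, 0],
    [-3.43, -0.9, 0],
    [-3.43, -0.9, 0],
    [-3.43, -0.9, 0],
    [-3.43, -0.9, 0],
    [-3.43, -0.9, 0],
    [-3.43, -0.9, 0]
  ],
  "turn": [
    [0, 0, -0.0574],
    [0, 0, -0.0574],
    [0, 0, 0],
    [0, 0, 0],
    [0, 0, 0],
    [0, 0, 0],
    [0, 0, 0],
    [0, 0, 0],
    [0, 0, 0],
    [0, 0, 0],
    [0, 0, 0],
    [0, 0, 0]
  ],
  "force": 40
}}

```text
time_s: 2.75
position: [0.4792, 0.3796, 0.2314]
tool_rot: [[-0.985, 0.17, 0.0], [0.17, 0.985, 0.0], [-0.0, 0.0, -1.0]]
ft_force: [0.2, 0.7, -0.0]
grip_width: 0.0701
gripper_force: 0.0
```

Emit:
{"api": "move_arm", "payload": {
  "jaw": [7, 7, 7, 7, 7, 7],
  "dp": [
    [0, 0, 2],
    [0, 0, 2],
    [0, 0, 2],
    [0, 0, 2],
    [0, 0, 0],
    [0, 0, 0]
  ],
  "turn": [
    [0, 0, 0],
    [0, 0, 0],
    [0, 0, 0],
    [0, 0, 0],
    [0, 0, 0],
    [0, 0, 0]
  ]
}}

```text
time_s: 3.25
position: [0.4776, 0.3805, 0.1511]
tool_rot: [[-0.985, 0.17, -0.001], [0.17, 0.985, -0.001], [0.001, -0.001, -1.0]]
ft_force: [0.6, -0.5, 0.2]
grip_width: 0.07
gripper_force: 0.0
```

```bash
python3 -c "
from go import *
plan(down(80.2),np.array([.478,.381,.033]))
I,D=cams.get_image('top'); cv2.imwrite('pics/t1.png',I[...,::-1])
C=cloud('top',D); P=C.reshape(-1,3); k=(abs(P[:,0]-.478)<.1)&(abs(P[:,1]-.381)<.1)&(P[:,2]>.13); print(P[k].mean(0),k.sum())
"
```

```text
turn rad (tool) [-0.0009 -0.0012  0.    ] then dp cm (new tool) [-0.03  0.05 11.81]
[0.50563944 0.36931514 0.64385613] 5293
```

Emit:
{"api": "move_arm", "payload": {
  "jaw": [7, 7, 7, 7, 7, 7, 7, 7],
  "dp": [
    [0, 0, 2],
    [0, 0, 2],
    [0, 0, 2],
    [0, 0, 2],
    [0, 0, 2],
    [0, 0, 1.2],
    [0, 0, 0.5],
    [0, 0, 0]
  ],
  "turn": [
    [0, 0, 0],
    [0, 0, 0],
    [0, 0, 0],
    [0, 0, 0],
    [0, 0, 0],
    [0, 0, 0],
    [0, 0, 0],
    [0, 0, 0]
  ]
}}

```text
time_s: 3.97
position: [0.478, 0.3808, 0.0346]
tool_rot: [[-0.985, 0.17, 0.0], [0.17, 0.985, 0.0], [-0.0, 0.0, -1.0]]
ft_force: [0.1, -0.8, 1.1]
grip_width: 0.07
gripper_force: 0.0
```

Emit:
{"api": "move_arm", "payload": {
  "jaw": [5, 4.5, 4, 3.6, 3.3, 3, 2.8, 2.8, 2.8, 2.8],
  "dp": [
    [0, 0, 0],
    [0, 0, 0],
    [0, 0, 0],
    [0, 0, 0],
    [0, 0, 0],
    [0, 0, 0],
    [0, 0, 0],
    [0, 0, 0],
    [0, 0, 0],
    [0, 0, 0]
  ],
  "turn": [
    [0, 0, 0],
    [0, 0, 0],
    [0, 0, 0],
    [0, 0, 0],
    [0, 0, 0],
    [0, 0, 0],
    [0, 0, 0],
    [0, 0, 0],
    [0, 0, 0],
    [0, 0, 0]
  ],
  "force": 40
}}

```text
time_s: 4.8
position: [0.4779, 0.3806, 0.035]
tool_rot: [[-0.985, 0.17, 0.001], [0.17, 0.985, 0.0], [-0.001, 0.0, -1.0]]
ft_force: [-1.2, -0.8, 5.8]
grip_width: 0.0304
gripper_force: 39.1
```

Emit:
{"api": "move_arm", "payload": {
  "jaw": [2.8, 2.8, 2.8, 2.8, 2.8, 2.8, 2.8, 2.8, 2.8, 2.8],
  "dp": [
    [0, 0, -0.2],
    [0, 0, -0.6],
    [0, 0, -1.5],
    [0, 0, -2],
    [0, 0, -2],
    [0, 0, -2],
    [0, 0, -2],
    [0, 0, -1],
    [0, 0, 0],
    [0, 0, 0]
  ],
  "turn": [
    [0, 0, 0],
    [0, 0, 0],
    [0, 0, 0],
    [0, 0, 0],
    [0, 0, 0],
    [0, 0, 0],
    [0, 0, 0],
    [0, 0, 0],
    [0, 0, 0],
    [0, 0, 0]
  ]
}}

```text
time_s: 5.63
position: [0.4775, 0.3805, 0.1469]
tool_rot: [[-0.985, 0.17, -0.0], [0.17, 0.985, -0.0], [0.0, -0.0, -1.0]]
ft_force: [-0.1, -1.1, -2.9]
grip_width: 0.0304
gripper_force: 39.8
```

```bash
python3 -c "
from go import *
for n in('top','scene'):
    I,D=cams.get_image(n); C=cloud(n,D); cv2.imwrite(f'pics/{n}2.png',I[...,::-1])
    g=cams.outline_of(n,'guard')
    if g:
        G=C[g[0]['mask']&(D>0)]; G=G[(G[:,2]>.09)&(G[:,2]<.13)]; print(n,g[0]['p'],len(G),cv2.minAreaRect((G[:,:2]*1000).astype(np.float32)),G[:,2].min())
        G=G[G[:,2]<.125]; print(np.linalg.lstsq(np.c_[G[:,:2],np.ones(len(G))],G[:,2],rcond=None)[0])
# target 25 mm over deck at runway x=-298; tcp height 35 over underside
plan(slope(),O+B@np.array([-.298,0,.035+.03])); print(observe()['ft_force'],observe()['q'])
a=cv2.imread('pics/scene2.png')[130:230,180:300]; cv2.imwrite('pics/scene2c.png',cv2.resize(a,(600,500),interpolation=cv2.INTER_CUBIC))
"
```

```text
top 0.63 172 ((479.94732666015625, 382.6911315917969), (66.42765808105469, 128.77442932128906), 12.794299125671387) 0.10688049649039
[-0.00046985  0.01055855  0.112579  ]
scene 0.44 210 ((475.0749206542969, 365.559326171875), (111.68299865722656, 100.50505065917969), 73.79021453857422) 0.10709599878867015
[-0.02705912 -0.00627105  0.13092877]
turn rad (tool) [ 0.2062 -0.0393 -0.3528] then dp cm (new tool) [  6.4  -24.08  10.88]
[ 0.25915329 -0.55616993 -2.11208217] [ 2.74510616e+01  3.18067820e+01  7.18785861e+01  1.79677466e-03
  7.64538759e+01 -5.27489545e+01]
```

View pics/scene2c.png

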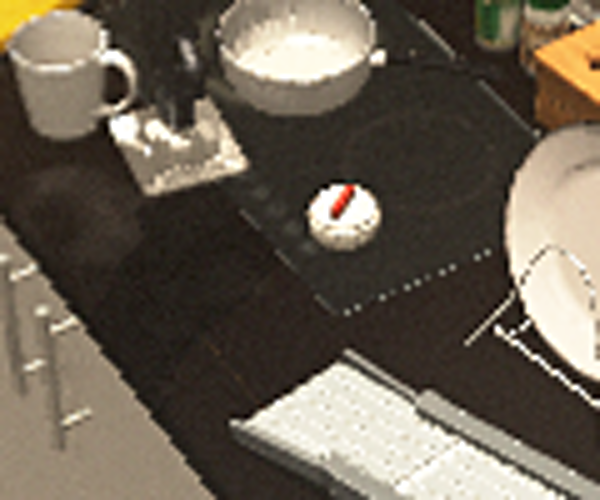

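Emit:
{"api": "move_arm", "payload": {
  "jaw": [2.8, 2.8, 2.8, 2.8, 2.8, 2.8, 2.8, 2.8, 2.8, 2.8, 2.8, 2.8],
  "dp": [
    [0, 0, 0],
    [0, 0, 0],
    [0, 0, 0],
    [0, 0, 0],
    [0.4, -1.5, 0],
    [0.8, -3, 0],
    [0.8, -3, 0],
    [0.8, -3, 0],
    [0.8, -3, 0],
    [0.8, -3, 0],
    [0.8, -3, 0],
    [0.8, -3, 0]
  ],
  "turn": [
    [0.0516, -0.0098, -0.0882],
    [0.0516, -0.0098, -0.0882],
    [0.0516, -0.0098, -0.0882],
    [0.0516, -0.0098, -0.0882],
    [0, 0, 0],
    [0, 0, 0],
    [0, 0, 0],
    [0, 0, 0],
    [0, 0, 0],
    [0, 0, 0],
    [0, 0, 0],
    [0, 0, 0]
  ]
}}

```text
time_s: 6.83
position: [0.4582, 0.1519, 0.1935]
tool_rot: [[-0.983, -0.178, 0.039], [-0.183, 0.962, -0.204], [-0.001, -0.207, -0.978]]
ft_force: [0.0, -0.1, -1.6]
grip_width: 0.03
gripper_force: 40.1
```

Emit:
{"api": "move_arm", "payload": {
  "jaw": [2.8, 2.8, 2.8, 2.8, 2.8, 2.8],
  "dp": [
    [0.4, -1.6, 2],
    [0, 0, 2],
    [0, 0, 2],
    [0, 0, 1],
    [0, 0, 0],
    [0, 0, 0]
  ],
  "turn": [
    [0, 0, 0],
    [0, 0, 0],
    [0, 0, 0],
    [0, 0, 0],
    [0, 0, 0],
    [0, 0, 0]
  ]
}}

```text
time_s: 7.33
position: [0.4603, 0.1228, 0.1283]
tool_rot: [[-0.983, -0.178, 0.038], [-0.182, 0.962, -0.204], [-0.001, -0.207, -0.978]]
ft_force: [1.0, -0.9, -1.4]
grip_width: 0.0302
gripper_force: 40.1
```

```bash
python3 -c "
from go import *
s=observe(); print(rw(s['position']),s['ft_force'])
plan(slope(),O+B@np.array([-.298,0,.035+.03]))
for n,(x,y,w,h),k in(('top',(215,175,150,80),5),('scene',(200,155,120,110),5.4)):
    I,D=cams.get_image(n); C=cloud(n,D); np.save(n+'D3.npy',D); cv2.imwrite(f'pics/{n}3.png',I[...,::-1])
    cv2.imwrite(f'pics/{n}3c.png',cv2.resize(I[y:y+h,x:x+w,::-1],None,fx=k,fy=k,interpolation=cv2.INTER_CUBIC))
    g=cams.outline_of(n,'guard')
    if g:
        Q=(C[g[0]['mask']&(D>0)]-O)@B*1000; print(n,g[0]['p'],len(Q),np.percentile(Q,[3,50,97],axis=0).round(1))
        Q=Q[(Q[:,2]<tz+12)&(Q[:,2]>tz-8)] if (tz:=rw(s['position'])[2]-31) else Q
        print(len(Q),cv2.minAreaRect(Q[:,:2].astype(np.float32)))
        print(np.linalg.lstsq(np.c_[Q[:,:2],np.ones(len(Q))],Q[:,2],rcond=None)[0])
"
```

```text
[-297.77773761    0.37246385  104.54124459] [ 0.96463942 -0.88435981 -1.3658545 ]
turn rad (tool) [ 0.0006  0.0007 -0.0003] then dp cm (new tool) [0.04 0.02 3.95]
top 0.74 323 [[-288.7  -46.     1.8]
 [-259.1  -14.1   74.5]
 [-236.6   45.7  334.4]]
237 ((-294.77734375, 1.9275093078613281), (96.48200225830078, 101.19200134277344), 88.55506134033203)
[-4.70888285e-03 -1.02428534e-02  7.25278508e+01]
scene 0.6 402 [[-347.1  -44.2   -2.2]
 [-275.1  -12.2   78.9]
 [-241.    46.8  131.8]]
218 ((-290.3746337890625, 3.2363624572753906), (100.86506652832031, 122.46326446533203), 86.05068969726562)
[ 1.67488036e-02 -3.98408202e-03  8.00284582e+01]
```

View pics/top3c.png

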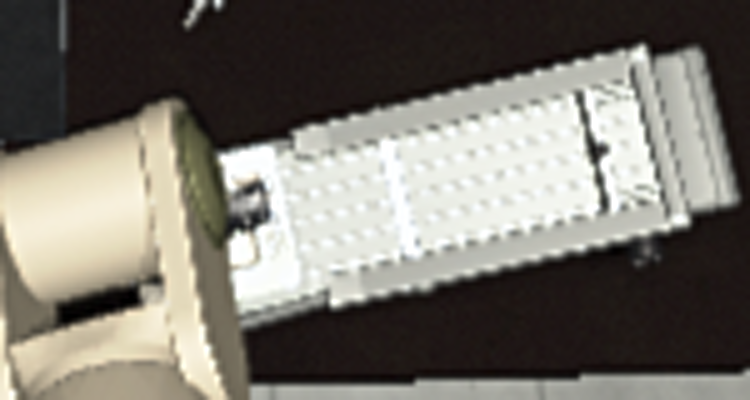

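The top crop shows the guard over the mouth. Its front edge runs from crop (275,147) to (298,288), which looks slightly yawed against the blade line. Checking against the expected projection.

```bash
cat > pe.py <<'E'
from go import *
from scipy.optimize import minimize
from scipy.ndimage import map_coordinates
def edge(n,f,zp,xe,y0=-38,y1=38,dx=55):
    I=cv2.cvtColor(cv2.imread(f),cv2.COLOR_BGR2GRAY).astype(float); J=cv2.GaussianBlur(I,(0,0),.7)
    pts=[]
    for y in np.arange(y0,y1+1,3):
        xs=np.arange(xe-12,xe+12,.5); q=np.array([proj(n,O+B@np.array([x,y,zp])/1000) for x in xs])
        v=map_coordinates(J,[q[:,1],q[:,0]],order=1); g=np.gradient(v); k=np.argmax(abs(g)); pts.append((y,xs[k],g[k]))
    return np.array(pts)
E
python3 -c "
from pe import *
zp=104.5-35+4
for y in(-48,48): print((proj('top',O+B@np.array([-243,y,zp])/1000)-[215,175]+.5)*5)
p=edge('top','pics/top3.png',zp,-243); print(p.round(1).tolist())
"
```

```text
[306.29723274 285.58734083]
[274.88416578 144.87685783]
[[-38.0, -244.0, -2.7], [-35.0, -245.5, -2.8], [-32.0, -244.5, -2.5], [-29.0, -245.5, -2.0], [-26.0, -247.0, -1.9], [-23.0, -246.0, -1.8], [-20.0, -243.5, -2.1], [-17.0, -244.5, -2.2], [-14.0, -244.0, -2.0], [-11.0, -245.0, -2.0], [-8.0, -245.5, -2.5], [-5.0, -243.5, -2.2], [-2.0, -253.0, 3.2], [1.0, -252.5, 6.1], [4.0, -255.0, 10.6], [7.0, -255.0, 11.9], [10.0, -255.0, 10.6], [13.0, -255.0, 9.1], [16.0, -255.0, 7.9], [19.0, -255.0, 8.1], [22.0, -255.0, 11.4], [25.0, -255.0, 10.0], [28.0, -255.0, 5.4], [31.0, -255.0, 2.2], [34.0, -231.5, -2.8], [37.0, -232.5, -3.7]]
```

```bash
sed -i 's/np.argmax(abs(g))/np.argmin(g)/' pe.py; python3 -c "
from pe import *
zp=104.5-35+4
p=edge('top','pics/top3.png',zp,-243,-40,40); print(p.round(1).tolist())
"
```

```text
[[-40.0, -244.5, -2.5], [-37.0, -244.0, -2.8], [-34.0, -245.0, -2.7], [-31.0, -244.5, -2.3], [-28.0, -247.0, -2.0], [-25.0, -246.5, -1.9], [-22.0, -246.0, -1.7], [-19.0, -243.0, -2.2], [-16.0, -244.5, -2.1], [-13.0, -244.0, -1.8], [-10.0, -244.5, -2.2], [-7.0, -246.0, -2.4], [-4.0, -245.5, -2.3], [-1.0, -244.5, -2.1], [2.0, -245.0, -2.0], [5.0, -244.5, -2.1], [8.0, -246.0, -2.0], [11.0, -245.5, -1.6], [14.0, -242.5, -2.0], [17.0, -242.0, -2.1], [20.0, -243.5, -1.8], [23.0, -246.0, -1.9], [26.0, -245.5, -1.4], [29.0, -238.0, -1.8], [32.0, -231.5, -1.5], [35.0, -231.5, -3.3], [38.0, -244.0, -3.1]]
```

Run:
```python
from go import *
a=cv2.imread('pics/top3.png')[195:240,250:300]; a=cv2.resize(a,None,fx=12,fy=12,interpolation=cv2.INTER_CUBIC)
a=np.clip((a.astype(float)-120)*1.9,0,255).astype(np.uint8)
for x,c in((-243,(0,0,255)),):
    q=[tuple(((proj('top',O+B@np.array([x,y,73.5])/1000)-[250,195]+.5)*12).astype(int).tolist()) for y in(-40,40)]
    cv2.line(a,*q,c,1)
cv2.imwrite('pics/t3z.png',a)
```

```text
(no output)
```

View pics/t3z.png

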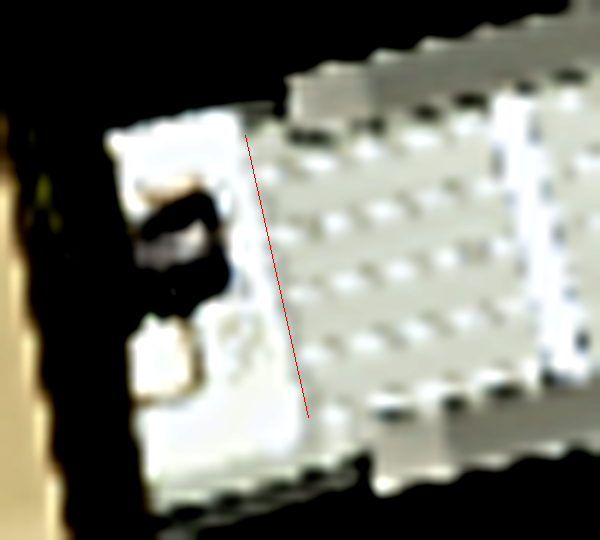

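The plate's front edge lies parallel to the expected line, about 2 mm behind it, so yaw is good. Lowering now.

Emit:
{"api": "move_arm", "payload": {
  "jaw": [2.8, 2.8, 2.8, 2.8, 2.8, 2.8, 2.8, 2.8, 2.8, 2.8],
  "dp": [
    [0.02, 0, 1.5],
    [0.02, 0, 1.5],
    [0, 0, 1.5],
    [0, 0, 1],
    [0, 0, 0.5],
    [0, 0, 0.3],
    [0, 0, 0.2],
    [0, 0, 0.1],
    [0, 0, 0],
    [0, 0, 0]
  ],
  "turn": [
    [0, 0, 0],
    [0, 0, 0],
    [0, 0, 0],
    [0, 0, 0],
    [0, 0, 0],
    [0, 0, 0],
    [0, 0, 0],
    [0, 0, 0],
    [0, 0, 0],
    [0, 0, 0]
  ]
}}

```text
time_s: 8.37
position: [0.4629, 0.1095, 0.0646]
tool_rot: [[-0.983, -0.178, 0.041], [-0.182, 0.962, -0.204], [-0.003, -0.208, -0.978]]
ft_force: [0.9, -0.1, -2.1]
grip_width: 0.0304
gripper_force: 40.1
```

```bash
python3 -c "
from go import *
s=observe(); print(rw(s['position']),B.T@s['ft_force'])"
```

```text
[-297.71811149    0.51127056   39.31665688] [-0.16328607  0.8348817  -2.1191867 ]
```

Emit:
{"api": "move_arm", "payload": {
  "jaw": [2.8, 2.8, 2.8, 2.8, 2.8],
  "dp": [
    [0, 0, 0.1],
    [0, 0, 0.1],
    [0, 0, 0.1],
    [0, 0, 0],
    [0, 0, 0]
  ],
  "turn": [
    [0, 0, 0],
    [0, 0, 0],
    [0, 0, 0],
    [0, 0, 0],
    [0, 0, 0]
  ]
}}

```text
time_s: 8.78
position: [0.4628, 0.1087, 0.0612]
tool_rot: [[-0.983, -0.178, 0.04], [-0.182, 0.962, -0.204], [-0.002, -0.207, -0.978]]
ft_force: [-0.3, -0.3, -1.8]
grip_width: 0.0303
gripper_force: 40.1
```

Emit:
{"api": "move_arm", "payload": {
  "jaw": [2.8, 2.8, 2.8, 2.8],
  "dp": [
    [0, 0, 0.1],
    [0, 0, 0],
    [0, 0, 0],
    [0, 0, 0]
  ],
  "turn": [
    [0, 0, 0],
    [0, 0, 0],
    [0, 0, 0],
    [0, 0, 0]
  ]
}}

```text
time_s: 9.12
position: [0.463, 0.1087, 0.0607]
tool_rot: [[-0.983, -0.178, 0.041], [-0.182, 0.962, -0.204], [-0.003, -0.208, -0.978]]
ft_force: [-3.5, 1.8, 6.2]
grip_width: 0.0298
gripper_force: 40.8
```

```bash
python3 -c "
from go import *
s=observe(); print(rw(s['position']),B.T@s['ft_force'],s['wrist_torque'])"
```

```text
[-297.77402365    0.38690183   35.37077126] [-1.10309764 -3.12297244  6.53368646] [ 0.13098236  0.37164824 -0.0501022 ]
```

Emit:
{"api": "move_arm", "payload": {
  "jaw": [3.2, 3.6, 4, 4.4, 4.4, 4.4],
  "dp": [
    [0, 0, -0.05],
    [0, 0, 0],
    [0, 0, 0],
    [0, 0, 0],
    [0, 0, 0],
    [0, 0, 0]
  ],
  "turn": [
    [0, 0, 0],
    [0, 0, 0],
    [0, 0, 0],
    [0, 0, 0],
    [0, 0, 0],
    [0, 0, 0]
  ]
}}

```text
time_s: 9.62
position: [0.4629, 0.1086, 0.0607]
tool_rot: [[-0.983, -0.178, 0.04], [-0.182, 0.962, -0.204], [-0.002, -0.207, -0.978]]
ft_force: [0.2, 0.0, 0.2]
grip_width: 0.0443
gripper_force: 0.0
```

```bash
cat > look.py <<'E'
from pe import *; import sys
s=observe(); r=rw(s['position']); print(r,B.T@s['ft_force'])
for n in('top','scene'):
    I,D=cams.get_image(n); C=cloud(n,D); cv2.imwrite(f'pics/{n}{sys.argv[1]}.png',I[...,::-1])
    for g in cams.outline_of(n,'guard')[:1]:
        m=g['mask']&(D>0); Q=(C[m]-O)@B*1000; k=(Q[:,2]>-5)&(Q[:,2]<12)&(abs(Q[:,0]-r[0])<70)
        print(n,round(g['p'],2),k.sum(),cv2.minAreaRect(Q[k][:,:2].astype(np.float32)),'z',np.median(Q[k,2]))
        Q=Q[k]; print('plane',np.linalg.lstsq(np.c_[Q[:,:2],np.ones(len(Q))],Q[:,2],rcond=None)[0].round(4), 'x',np.percentile(Q[:,0],[2,98]),'y',np.percentile(Q[:,1],[2,98]))
p=edge('top',f'pics/top{sys.argv[1]}.png',4,r[0]+55,-36,36); print('edge x',np.median(p[:,1]),'yaw',np.degrees(np.arctan(np.median([ (b[1]-a[1])/(b[0]-a[0]) for i,a in enumerate(p) for b in p[i+8:]]))).round(2))
E
python3 look.py 4
```

```text
[-2.97736017e+02  2.86411390e-01  3.53675349e+01] [0.06481675 0.17733123 0.18659646]
top 0.68 201 ((-262.1528015136719, 1.958984375), (101.12649536132812, 42.15974426269531), 82.79205322265625) z 4.351978884651983
plane [ 0.0235 -0.0193 10.3169] x [-284.23942987 -243.89578995] y [-44.14292059  51.19734634]
scene 0.76 212 ((-300.27374267578125, 4.787273406982422), (107.9056167602539, 132.27474975585938), 87.39690399169922) z 4.781234607671319
plane [ 0.0359 -0.0208 14.4046] x [-349.01664395 -238.41011022] y [-48.04515493  52.63247988]
edge x -245.2360173643881 yaw 0.5
```

Emit:
{"api": "move_arm", "payload": {
  "jaw": [4, 3.6, 3.2, 2.8, 2.8, 2.8, 2.8],
  "dp": [
    [0, 0, 0],
    [0, 0, 0],
    [0, 0, 0],
    [0, 0, 0],
    [0, 0, 0],
    [0, 0, 0],
    [0, 0, 0]
  ],
  "turn": [
    [0, 0, 0],
    [0, 0, 0],
    [0, 0, 0],
    [0, 0, 0],
    [0, 0, 0],
    [0, 0, 0],
    [0, 0, 0]
  ],
  "force": 25
}}

```text
time_s: 10.4
position: [0.4629, 0.1087, 0.0608]
tool_rot: [[-0.983, -0.178, 0.04], [-0.182, 0.962, -0.203], [-0.002, -0.207, -0.978]]
ft_force: [-1.7, 2.8, 3.7]
grip_width: 0.031
gripper_force: 24.9
```

Emit:
{"api": "move_arm", "payload": {
  "jaw": [2.8, 2.8, 2.8, 2.8, 2.8],
  "dp": [
    [0, -0.2, 0],
    [0, -0.4, 0],
    [0, -0.4, 0],
    [0, -0.2, 0],
    [0, 0, 0]
  ],
  "turn": [
    [0, 0, 0],
    [0, 0, 0],
    [0, 0, 0],
    [0, 0, 0],
    [0, 0, 0]
  ]
}}

```text
time_s: 10.82
position: [0.4653, 0.0969, 0.0635]
tool_rot: [[-0.983, -0.177, 0.041], [-0.182, 0.962, -0.204], [-0.003, -0.208, -0.978]]
ft_force: [-0.7, 2.2, 4.2]
grip_width: 0.0306
gripper_force: 25.0
```

```bash
cat > st.py <<'E'
from go import *
s=observe(); print(s['time_s'],'rw',rw(s['position']).round(2),'F',(B.T@s['ft_force']).round(2),'M',(B.T@s['wrist_torque']).round(3),s['grip_width'],s['gripper_force']); print('to slope',Ro.from_matrix(np.array(s['tool_rot']).T@slope()).as_rotvec().round(4))
E
python3 st.py
```

```text
10.8167 rw [-285.41    0.53   35.57] F [-1.39 -0.24  4.54] M [-0.036  0.265 -0.07 ] 0.030643942987207535 24.951488883033193
to slope [ 0.0003  0.0029 -0.0008]
```

Emit:
{"api": "move_arm", "payload": {
  "jaw": [2.8, 2.8, 2.8, 2.8, 2.8, 2.8],
  "dp": [
    [0, -0.2, 0],
    [0, -0.3, 0],
    [0, -0.3, 0],
    [0, -0.2, 0],
    [0, 0, 0],
    [0, 0, 0]
  ],
  "turn": [
    [0, 0, 0],
    [0, 0, 0],
    [0, 0, 0],
    [0, 0, 0],
    [0, 0, 0],
    [0, 0, 0]
  ]
}}

```text
time_s: 11.32
position: [0.4669, 0.0875, 0.0655]
tool_rot: [[-0.983, -0.178, 0.04], [-0.182, 0.962, -0.204], [-0.003, -0.208, -0.978]]
ft_force: [-0.6, 3.4, 5.1]
grip_width: 0.0308
gripper_force: 25.0
```

```bash
python3 st.py; python3 look.py 5
```

```text
11.3167 rw [-275.65    0.39   35.55] F [-2.31  0.04  5.67] M [-0.048  0.452 -0.074] 0.030840796522237836 25.02193045184754
to slope [ 0.0002  0.0026 -0.0004]
[-275.65305474    0.39420933   35.54686596] [-2.30607508  0.04333033  5.66944763]
top 0.46 141 ((-235.83938598632812, -5.104095458984375), (86.98452758789062, 39.261653900146484), 77.00701141357422) z 4.7941663720068455
plane [-0.0167 -0.0019  0.5721] x [-261.68863859 -220.86367131] y [-44.2087064   39.34221882]
scene 0.83 183 ((-274.3835754394531, 1.1104736328125), (120.48572540283203, 98.24732208251953), 1.2794042825698853) z 4.074603369343937
plane [ 0.0207 -0.014   9.4627] x [-324.02246661 -216.47360501] y [-46.08684392  48.48696731]
edge x -221.65305474380966 yaw -2.12
```

Emit:
{"api": "move_arm", "payload": {
  "jaw": [2.8, 2.8, 2.8, 2.8, 2.8, 2.8, 2.8],
  "dp": [
    [0, -0.2, -0.03],
    [0, -0.3, 0],
    [0, -0.4, 0],
    [0, -0.4, 0],
    [0, -0.2, 0],
    [0, 0, 0],
    [0, 0, 0]
  ],
  "turn": [
    [0, 0, 0],
    [0, 0, 0],
    [0, 0, 0],
    [0, 0, 0],
    [0, 0, 0],
    [0, 0, 0],
    [0, 0, 0]
  ]
}}

```text
time_s: 12.1
position: [0.4695, 0.0725, 0.0687]
tool_rot: [[-0.983, -0.178, 0.04], [-0.182, 0.962, -0.204], [-0.002, -0.208, -0.978]]
ft_force: [0.5, -1.2, 0.4]
grip_width: 0.0309
gripper_force: 24.8
```

```bash
python3 st.py
```

```text
12.1 rw [-2.6016e+02  2.4000e-01  3.5590e+01] F [1.31 0.23 0.14] M [ 0.044 -0.002  0.001] 0.03091372537920624 24.815693045966327
to slope [-0.0003  0.002  -0.0007]
```

Emit:
{"api": "move_arm", "payload": {
  "jaw": [2.8, 2.8, 2.8, 2.8, 2.8, 2.8, 2.8, 2.8, 2.8],
  "dp": [
    [0, -0.2, 0],
    [0, -0.4, 0],
    [0, -0.4, 0],
    [0, -0.4, 0],
    [0, -0.4, 0],
    [0, -0.4, 0],
    [0, -0.3, 0],
    [0, 0, 0],
    [0, 0, 0]
  ],
  "turn": [
    [0, 0, 0],
    [0, 0, 0],
    [0, 0, 0],
    [0, 0, 0],
    [0, 0, 0],
    [0, 0, 0],
    [0, 0, 0],
    [0, 0, 0],
    [0, 0, 0]
  ]
}}

```text
time_s: 12.85
position: [0.4739, 0.0488, 0.0739]
tool_rot: [[-0.983, -0.177, 0.04], [-0.182, 0.962, -0.204], [-0.002, -0.208, -0.978]]
ft_force: [-0.7, 0.0, -1.6]
grip_width: 0.0305
gripper_force: 24.8
```

```bash
python3 st.py; python3 look.py 6
```

```text
12.85 rw [-2.3545e+02  2.2000e-01  3.5610e+01] F [-0.5  -0.73 -1.56] M [ 0.057  0.122 -0.002] 0.03047710596436877 24.820232229800467
to slope [ 0.0002  0.002  -0.0008]
[-2.35449742e+02  2.20721480e-01  3.56058084e+01] [-0.49890704 -0.73159731 -1.56215877]
top 0.68 124 ((-192.32769775390625, -0.9920463562011719), (80.14755249023438, 31.75472068786621), 77.66578674316406) z 3.8756847091680617
plane [-0.0367 -0.0076 -3.396 ] x [-213.40145141 -181.66322257] y [-38.96341984  38.61335451]
scene 0.78 165 ((-231.04867553710938, -1.5887069702148438), (132.74903869628906, 85.94476318359375), 12.802957534790039) z 5.344953464099591
plane [ 0.0299 -0.0353 11.6222] x [-288.96829059 -175.17326556] y [-46.11398974  42.2793814 ]
edge x -173.44974168973351 yaw 0.73
```

Emit:
{"api": "move_arm", "payload": {
  "jaw": [2.8, 2.8, 2.8, 2.8, 2.8, 2.8, 2.8, 2.8, 2.8, 2.8, 2.8, 2.8],
  "dp": [
    [0, -0.2, 0],
    [0, -0.4, 0],
    [0, -0.4, 0],
    [0, -0.4, 0],
    [0, -0.4, 0],
    [0, -0.4, 0],
    [0, -0.4, 0],
    [0, -0.4, 0],
    [0, -0.4, 0],
    [0, -0.3, 0],
    [0, 0, 0],
    [0, 0, 0]
  ],
  "turn": [
    [0, 0, 0],
    [0, 0, 0],
    [0, 0, 0],
    [0, 0, 0],
    [0, 0, 0],
    [0, 0, 0],
    [0, 0, 0],
    [0, 0, 0],
    [0, 0, 0],
    [0, 0, 0],
    [0, 0, 0],
    [0, 0, 0]
  ]
}}

```text
time_s: 14.05
position: [0.4805, 0.0134, 0.0816]
tool_rot: [[-0.983, -0.178, 0.04], [-0.182, 0.962, -0.204], [-0.002, -0.207, -0.978]]
ft_force: [0.3, -0.0, -2.4]
grip_width: 0.0303
gripper_force: 24.9
```

```bash
python3 st.py
```

```text
14.05 rw [-198.64    0.21   35.64] F [-0.41  0.27 -2.38] M [-0.044  0.142 -0.022] 0.030301132926215436 24.88858995542614
to slope [ 0.0005  0.0021 -0.0007]
```

Emit:
{"api": "move_arm", "payload": {
  "jaw": [2.8, 2.8, 2.8, 2.8, 2.8, 2.8, 2.8, 2.8, 2.8, 2.8, 2.8, 2.8],
  "dp": [
    [0, -0.2, 0.02],
    [0, -0.4, 0.02],
    [0, -0.4, 0],
    [0, -0.4, 0],
    [0, -0.4, 0],
    [0, -0.4, 0],
    [0, -0.4, 0],
    [0, -0.4, 0],
    [0, -0.4, 0],
    [0, -0.2, 0],
    [0, 0, 0],
    [0, 0, 0]
  ],
  "turn": [
    [0, 0, 0],
    [0, 0, 0],
    [0, 0, 0],
    [0, 0, 0],
    [0, 0, 0],
    [0, 0, 0],
    [0, 0, 0],
    [0, 0, 0],
    [0, 0, 0],
    [0, 0, 0],
    [0, 0, 0],
    [0, 0, 0]
  ]
}}

```text
time_s: 15.05
position: [0.4871, -0.0217, 0.089]
tool_rot: [[-0.983, -0.178, 0.041], [-0.182, 0.962, -0.204], [-0.003, -0.208, -0.978]]
ft_force: [-1.4, 1.5, 5.4]
grip_width: 0.0311
gripper_force: 25.5
```

```bash
python3 st.py; python3 look.py 7
```

```text
15.05 rw [-162.15    0.39   35.53] F [-0.6  -1.13  5.64] M [-0.146  0.211 -0.037] 0.031075659976013 25.457879170426168
to slope [-0.0004  0.0028 -0.0007]
[-162.14924952    0.39336109   35.52705246] [-0.59672486 -1.12810657  5.63604152]
top 0.51 57 ((-119.42096710205078, -23.702911376953125), (34.485801696777344, 24.269386291503906), 78.74197387695312) z 4.718051620334662
plane [-0.0451 -0.012  -0.9367] x [-133.06509644 -109.67500668] y [-39.83256701  -7.39358547]
scene 0.76 126 ((-155.9457244873047, 4.110263824462891), (106.1891098022461, 79.59125518798828), 1.1028226613998413) z 5.05487660828574
plane [ 6.7000e-03 -5.8000e-03  5.8217e+00] x [-199.39685516 -104.50152163] y [-33.80205171  42.77771066]
edge x -108.64924952215753 yaw -8.97
```

Emit:
{"api": "move_arm", "payload": {
  "jaw": [2.8, 2.8, 2.8, 2.8, 2.8, 2.8, 2.8],
  "dp": [
    [0, -0.2, -0.02],
    [0, -0.3, 0],
    [0, -0.3, 0],
    [0, -0.3, 0],
    [0, -0.2, 0],
    [0, 0, 0],
    [0, 0, 0]
  ],
  "turn": [
    [0, 0, 0],
    [0, 0, 0],
    [0, 0, 0],
    [0, 0, 0],
    [0, 0, 0],
    [0, 0, 0],
    [0, 0, 0]
  ]
}}

```text
time_s: 15.83
position: [0.4893, -0.0341, 0.0917]
tool_rot: [[-0.983, -0.178, 0.04], [-0.182, 0.962, -0.204], [-0.002, -0.208, -0.978]]
ft_force: [-0.8, 1.6, 4.6]
grip_width: 0.031
gripper_force: 25.4
```

```bash
python3 st.py
```

```text
15.8333 rw [-149.34    0.27   35.55] F [-0.75 -0.53  4.89] M [-0.095  0.225  0.011] 0.031042980802416673 25.43212884754439
to slope [-0.0002  0.0024 -0.0005]
```

Emit:
{"api": "move_arm", "payload": {
  "jaw": [2.8, 2.8, 2.8, 2.8, 2.8, 2.8],
  "dp": [
    [0, -0.15, 0],
    [0, -0.15, 0],
    [0, -0.15, 0],
    [0, -0.15, 0],
    [0, 0, 0],
    [0, 0, 0]
  ],
  "turn": [
    [0, 0, 0],
    [0, 0, 0],
    [0, 0, 0],
    [0, 0, 0],
    [0, 0, 0],
    [0, 0, 0]
  ]
}}

```text
time_s: 16.33
position: [0.4902, -0.0393, 0.0929]
tool_rot: [[-0.983, -0.178, 0.04], [-0.182, 0.962, -0.203], [-0.002, -0.207, -0.978]]
ft_force: [-1.1, 4.7, 5.4]
grip_width: 0.0308
gripper_force: 25.5
```

```bash
python3 st.py
```

```text
16.3333 rw [-143.86    0.23   35.55] F [-3.58 -0.26  6.26] M [-0.048  0.648  0.059] 0.03080301802127249 25.516794284186517
to slope [ 0.0007  0.0023 -0.0003]
```

Emit:
{"api": "move_arm", "payload": {
  "jaw": [2.8, 2.8, 2.8, 2.8, 2.8, 2.8],
  "dp": [
    [0, -0.15, -0.01],
    [0, -0.15, 0],
    [0, -0.15, 0],
    [0, -0.15, 0],
    [0, 0, 0],
    [0, 0, 0]
  ],
  "turn": [
    [0, 0, 0],
    [0, 0, 0],
    [0, 0, 0],
    [0, 0, 0],
    [0, 0, 0],
    [0, 0, 0]
  ]
}}

```text
time_s: 16.83
position: [0.4913, -0.0451, 0.0941]
tool_rot: [[-0.983, -0.178, 0.04], [-0.182, 0.962, -0.203], [-0.002, -0.207, -0.978]]
ft_force: [-1.5, 4.6, 4.1]
grip_width: 0.0308
gripper_force: 25.5
```

```bash
python3 st.py
```

```text
16.8333 rw [-137.82    0.19   35.56] F [-3.82 -0.63  4.96] M [-0.079  0.666 -0.012] 0.030767819742502034 25.450931987933956
to slope [ 0.0006  0.0021 -0.0003]
```

Emit:
{"api": "move_arm", "payload": {
  "jaw": [2.8, 2.8, 2.8, 2.8, 2.8, 2.8],
  "dp": [
    [0, -0.15, 0],
    [0, -0.15, 0],
    [0, -0.15, 0],
    [0, -0.15, 0],
    [0, 0, 0],
    [0, 0, 0]
  ],
  "turn": [
    [0, 0, 0],
    [0, 0, 0],
    [0, 0, 0],
    [0, 0, 0],
    [0, 0, 0],
    [0, 0, 0]
  ]
}}

```text
time_s: 17.33
position: [0.4919, -0.0505, 0.0952]
tool_rot: [[-0.983, -0.178, 0.039], [-0.182, 0.962, -0.203], [-0.001, -0.206, -0.978]]
ft_force: [-2.9, 7.2, 4.9]
grip_width: 0.0313
gripper_force: 25.6
```

```bash
python3 st.py; python3 look.py 8
```

```text
17.3333 rw [-1.3236e+02 -1.2000e-01  3.5530e+01] F [-6.38 -1.55  6.39] M [-0.169  1.054  0.013] 0.03125950268034467 25.615145753308752
to slope [ 0.0016  0.0015 -0.0003]
[-1.32362539e+02 -1.19673201e-01  3.55276337e+01] [-6.38051172 -1.54732714  6.39482538]
scene 0.93 180 ((-125.39319610595703, 7.293376922607422), (91.1919937133789, 120.86376953125), 86.6279525756836) z 4.9894114715687525
plane [ 0.0052 -0.0276  4.9844] x [-178.44783093  -72.17613835] y [-36.47054757  45.01705019]
edge x -86.8625385475475 yaw -12.53
```

Emit:
{"api": "move_arm", "payload": {
  "jaw": [2.8, 2.8, 2.8, 2.8, 2.8, 2.8],
  "dp": [
    [0, -0.15, -0.01],
    [0, -0.15, 0],
    [0, -0.15, 0],
    [0, -0.15, 0],
    [0, 0, 0],
    [0, 0, 0]
  ],
  "turn": [
    [0, 0, 0],
    [0, 0, 0],
    [0, 0, 0],
    [0, 0, 0],
    [0, 0, 0],
    [0, 0, 0]
  ]
}}

```text
time_s: 18.03
position: [0.4931, -0.0564, 0.0965]
tool_rot: [[-0.983, -0.178, 0.039], [-0.182, 0.962, -0.203], [-0.001, -0.207, -0.978]]
ft_force: [-1.8, 5.5, 4.9]
grip_width: 0.0306
gripper_force: 25.5
```

```bash
python3 st.py
```

```text
18.0333 rw [-1.262e+02 -1.000e-01  3.552e+01] F [-4.62 -0.76  5.97] M [-0.169  0.956 -0.029] 0.030640941406937485 25.49779047201355
to slope [ 0.0013  0.0014 -0.0003]
```

Run:
```python
from pe import *
for n in('top','scene'):
    J=cv2.GaussianBlur(cv2.cvtColor(cv2.imread(f'pics/{n}0.png'),6).astype(float),(0,0),.5)
    xs=np.arange(-60,0,2.); A=[]
    for y in (-30,-22,-15,15,22,30):
        q=np.array([proj(n,O+B@np.array([x,y,7.])/1000) for x in xs]); A.append(map_coordinates(J,[q[:,1],q[:,0]],order=1))
    print(n,list(zip(xs.astype(int).tolist(),np.mean(A,0).astype(int).tolist())))
```

```text
top [(-60, 241), (-58, 242), (-56, 243), (-54, 244), (-52, 244), (-50, 242), (-48, 234), (-46, 209), (-44, 152), (-42, 121), (-40, 159), (-38, 213), (-36, 242), (-34, 242), (-32, 232), (-30, 232), (-28, 234), (-26, 237), (-24, 238), (-22, 237), (-20, 231), (-18, 228), (-16, 231), (-14, 235), (-12, 238), (-10, 237), (-8, 229), (-6, 194), (-4, 150), (-2, 149)]
scene [(-60, 238), (-58, 237), (-56, 239), (-54, 241), (-52, 241), (-50, 240), (-48, 236), (-46, 228), (-44, 208), (-42, 185), (-40, 180), (-38, 195), (-36, 217), (-34, 225), (-32, 213), (-30, 196), (-28, 179), (-26, 168), (-24, 181), (-22, 198), (-20, 212), (-18, 219), (-16, 219), (-14, 223), (-12, 227), (-10, 228), (-8, 225), (-6, 215), (-4, 204), (-2, 193)]
```

Emit:
{"api": "move_arm", "payload": {
  "jaw": [2.8, 2.8, 2.8, 2.8, 2.8, 2.8, 2.8, 2.8],
  "dp": [
    [0, -0.15, -0.02],
    [0, -0.25, 0],
    [0, -0.25, 0],
    [0, -0.25, 0],
    [0, -0.25, 0],
    [0, -0.15, 0],
    [0, 0, 0],
    [0, 0, 0]
  ],
  "turn": [
    [0, 0, 0],
    [0, 0, 0],
    [0, 0, 0],
    [0, 0, 0],
    [0, 0, 0],
    [0, 0, 0],
    [0, 0, 0],
    [0, 0, 0]
  ]
}}

```text
time_s: 18.7
position: [0.4954, -0.0691, 0.0993]
tool_rot: [[-0.983, -0.178, 0.039], [-0.182, 0.962, -0.203], [-0.001, -0.207, -0.978]]
ft_force: [-2.7, 2.9, 1.9]
grip_width: 0.0304
gripper_force: 25.3
```

```bash
python3 st.py
```

```text
18.7 rw [-112.94   -0.15   35.58] F [-2.82 -2.1   2.52] M [-0.157  0.615  0.019] 0.03041724075398999 25.266523011745356
to slope [ 0.0009  0.0012 -0.0002]
```

Emit:
{"api": "move_arm", "payload": {
  "jaw": [2.8, 2.8, 2.8, 2.8, 2.8, 2.8, 2.8],
  "dp": [
    [0.02, -0.15, 0],
    [0, -0.2, 0],
    [0, -0.2, 0],
    [0, -0.2, 0],
    [0, -0.15, 0],
    [0, 0, 0],
    [0, 0, 0]
  ],
  "turn": [
    [0, 0, 0],
    [0, 0, 0],
    [0, 0, 0],
    [0, 0, 0],
    [0, 0, 0],
    [0, 0, 0],
    [0, 0, 0]
  ]
}}

```text
time_s: 19.28
position: [0.4969, -0.0779, 0.1012]
tool_rot: [[-0.983, -0.178, 0.039], [-0.182, 0.962, -0.204], [-0.002, -0.207, -0.978]]
ft_force: [-1.3, 2.7, -0.3]
grip_width: 0.0307
gripper_force: 25.1
```

```bash
python3 st.py
```

```text
19.2833 rw [-103.79   -0.21   35.6 ] F [-2.88 -0.78  0.33] M [-0.072  0.571 -0.042] 0.03068367182209647 25.129224085249007
to slope [ 0.0005  0.0015 -0.0003]
```

Emit:
{"api": "move_arm", "payload": {
  "jaw": [2.8, 2.8, 2.8, 2.8, 2.8],
  "dp": [
    [0, -0.1, 0],
    [0, -0.1, 0],
    [0, -0.1, 0],
    [0, 0, 0],
    [0, 0, 0]
  ],
  "turn": [
    [0, 0, 0],
    [0, 0, 0],
    [0, 0, 0],
    [0, 0, 0],
    [0, 0, 0]
  ]
}}

```text
time_s: 19.7
position: [0.4977, -0.081, 0.1019]
tool_rot: [[-0.983, -0.178, 0.04], [-0.182, 0.962, -0.204], [-0.002, -0.208, -0.978]]
ft_force: [-1.2, -0.4, -2.1]
grip_width: 0.0312
gripper_force: 24.9
```

```bash
python3 st.py
```

```text
19.7 rw [-1.0053e+02 -5.0000e-02  3.5620e+01] F [-0.29 -1.21 -2.14] M [-0.036  0.451 -0.019] 0.031200215713407076 24.919559774295976
to slope [ 0.0002  0.0019 -0.0004]
```

Emit:
{"api": "move_arm", "payload": {
  "jaw": [2.8, 2.8, 2.8, 2.8, 2.8],
  "dp": [
    [0, -0.1, 0.01],
    [0, -0.1, 0.01],
    [0, 0, 0],
    [0, 0, 0],
    [0, 0, 0]
  ],
  "turn": [
    [0, 0, 0],
    [0, 0, 0],
    [0, 0, 0],
    [0, 0, 0],
    [0, 0, 0]
  ]
}}

```text
time_s: 20.12
position: [0.4981, -0.0829, 0.1023]
tool_rot: [[-0.983, -0.178, 0.04], [-0.182, 0.962, -0.204], [-0.002, -0.208, -0.978]]
ft_force: [-0.9, 0.9, -0.6]
grip_width: 0.0309
gripper_force: 25.0
```

```bash
python3 st.py; python3 st.py
```

```text
20.1167 rw [-98.57   0.    35.59] F [-1.15 -0.76 -0.33] M [-0.097  0.414  0.061] 0.030948783066910703 24.990126388147473
to slope [ 0.0001  0.0022 -0.0004]
20.1167 rw [-98.57   0.    35.59] F [-1.15 -0.76 -0.33] M [-0.097  0.414  0.061] 0.030948783066910703 24.990126388147473
to slope [ 0.0001  0.0022 -0.0004]
```

Emit:
{"api": "move_arm", "payload": {
  "jaw": [2.8, 2.8, 2.8, 2.8, 2.8],
  "dp": [
    [0, -0.1, 0],
    [0, -0.1, 0],
    [0, 0, 0],
    [0, 0, 0],
    [0, 0, 0]
  ],
  "turn": [
    [0, 0, 0],
    [0, 0, 0],
    [0, 0, 0],
    [0, 0, 0],
    [0, 0, 0]
  ]
}}

```text
time_s: 20.53
position: [0.4984, -0.0846, 0.1027]
tool_rot: [[-0.983, -0.178, 0.04], [-0.182, 0.962, -0.204], [-0.002, -0.207, -0.978]]
ft_force: [-1.5, 3.1, -0.0]
grip_width: 0.0308
gripper_force: 25.1
```

```bash
python3 st.py; python3 look.py 9
```

```text
20.5333 rw [-9.679e+01  4.000e-02  3.562e+01] F [-3.25 -0.86  0.69] M [-0.094  0.828 -0.034] 0.030774905345363136 25.117702741827088
to slope [ 0.0005  0.0023 -0.0004]
[-9.67918913e+01  3.61848198e-02  3.56224653e+01] [-3.25203547 -0.85979875  0.69025272]
top 0.49 14 ((-34.9836311340332, -25.105228424072266), (11.254183769226074, 20.780948638916016), 0.2531968653202057) z 7.4975933131197605
plane [-0.2884 -0.0978 -5.6714] x [-40.60998179 -29.51170279] y [-35.31077348 -14.99874888]
scene 0.72 132 ((-91.75276947021484, 4.5765533447265625), (85.26346588134766, 101.02571868896484), 84.81330108642578) z 4.616665364258331
plane [ 0.0248 -0.032   6.5192] x [-141.74695503  -44.62679302] y [-36.54199653  44.44247112]
edge x -45.291891258993516 yaw -0.6
```

Emit:
{"api": "move_arm", "payload": {
  "jaw": [2.8, 2.8, 2.8, 2.8],
  "dp": [
    [0, -0.1, 0],
    [0, 0, 0],
    [0, 0, 0],
    [0, 0, 0]
  ],
  "turn": [
    [0, 0, 0],
    [0, 0, 0],
    [0, 0, 0],
    [0, 0, 0]
  ]
}}

```text
time_s: 21.07
position: [0.4985, -0.0853, 0.1029]
tool_rot: [[-0.983, -0.178, 0.04], [-0.182, 0.962, -0.203], [-0.002, -0.207, -0.978]]
ft_force: [-0.8, 6.3, -0.1]
grip_width: 0.0308
gripper_force: 25.3
```

```bash
python3 st.py
```

```text
21.0667 rw [-9.611e+01 -1.000e-02  3.568e+01] F [-6.26  0.34  1.18] M [ 0.006  1.164 -0.026] 0.030800520641801703 25.268680441367906
to slope [ 0.0011  0.0023 -0.0004]
```

Emit:
{"api": "move_arm", "payload": {
  "jaw": [2.8, 2.8, 2.8, 2.8],
  "dp": [
    [0, -0.1, 0],
    [0, 0, 0],
    [0, 0, 0],
    [0, 0, 0]
  ],
  "turn": [
    [0, 0, 0],
    [0, 0, 0],
    [0, 0, 0],
    [0, 0, 0]
  ]
}}

```text
time_s: 21.4
position: [0.4986, -0.0858, 0.1031]
tool_rot: [[-0.983, -0.178, 0.04], [-0.182, 0.962, -0.202], [-0.002, -0.206, -0.979]]
ft_force: [-2.3, 8.5, 1.2]
grip_width: 0.0311
gripper_force: 25.4
```

```bash
python3 st.py
```

```text
21.4 rw [-9.552e+01 -4.000e-02  3.571e+01] F [-8.35 -0.72  3.04] M [ 0.048  1.588 -0.038] 0.031055156891674176 25.43123445706442
to slope [ 0.0018  0.0022 -0.0004]
```

Emit:
{"api": "move_arm", "payload": {
  "jaw": [3.0, 3.1, 3.2, 3.3, 3.4, 3.6, 3.8, 4.2, 4.6, 4.6],
  "dp": [
    [0, 0, 0],
    [0, 0, 0],
    [0, 0, 0],
    [0, 0, 0],
    [0, 0, 0],
    [0, 0, 0],
    [0, 0, 0],
    [0, 0, 0],
    [0, 0, 0],
    [0, 0, 0]
  ],
  "turn": [
    [0, 0, 0],
    [0, 0, 0],
    [0, 0, 0],
    [0, 0, 0],
    [0, 0, 0],
    [0, 0, 0],
    [0, 0, 0],
    [0, 0, 0],
    [0, 0, 0],
    [0, 0, 0]
  ],
  "force": 20
}}

```text
time_s: 22.23
position: [0.4989, -0.0868, 0.1032]
tool_rot: [[-0.983, -0.178, 0.04], [-0.182, 0.962, -0.204], [-0.003, -0.208, -0.978]]
ft_force: [0.5, -0.3, 0.1]
grip_width: 0.0458
gripper_force: 0.0
```

```bash
python3 st.py
```

```text
22.2333 rw [-94.46   0.12  35.65] F [0.42 0.44 0.02] M [0.016 0.132 0.004] 0.045809459067525704 0.0
to slope [-0.      0.0025 -0.0005]
```

Free. Lift off along the tool axis and move the arm away to look.

Emit:
{"api": "move_arm", "payload": {
  "jaw": [4.6, 4.6, 4.6, 4.6, 4.6, 4.6, 4.6, 4.6, 4.6, 4.6, 4.6, 4.6],
  "dp": [
    [0, 0, -0.5],
    [0, 0, -1],
    [0, 0, -1.5],
    [0, 0, -2],
    [0, 0, -2],
    [0, 0, -2],
    [0, 0, -2],
    [0, 3, -1],
    [0, 3, 0],
    [0, 3, 0],
    [0, 3, 0],
    [0, 3, 0]
  ],
  "turn": [
    [0, 0, 0],
    [0, 0, 0],
    [0, 0, 0],
    [0, 0, 0],
    [0, 0, 0],
    [0, 0, 0],
    [0, 0, 0],
    [0, 0, 0],
    [0, 0, 0],
    [0, 0, 0],
    [0, 0, 0],
    [0, 0, 0]
  ]
}}

```text
time_s: 23.23
position: [0.4668, 0.0834, 0.1897]
tool_rot: [[-0.983, -0.178, 0.041], [-0.182, 0.962, -0.204], [-0.003, -0.208, -0.978]]
ft_force: [0.9, 0.1, -0.6]
grip_width: 0.0458
gripper_force: 0.0
```

Emit:
{"api": "move_arm", "payload": {
  "jaw": [4.6, 4.6, 4.6, 4.6, 4.6, 4.6],
  "dp": [
    [0, 3, 0],
    [0, 3, 0],
    [0, 3, 0],
    [0, 2, 0],
    [0, 0, 0],
    [0, 0, 0]
  ],
  "turn": [
    [0, 0, 0],
    [0, 0, 0],
    [0, 0, 0],
    [0, 0, 0],
    [0, 0, 0],
    [0, 0, 0]
  ]
}}

```text
time_s: 23.73
position: [0.4475, 0.1885, 0.1667]
tool_rot: [[-0.983, -0.18, 0.04], [-0.184, 0.962, -0.204], [-0.002, -0.208, -0.978]]
ft_force: [0.7, 0.4, -0.7]
grip_width: 0.0458
gripper_force: 0.0
```

```bash
cat > fin.py <<'E'
from pe import *
for n in('top','scene'):
    I,D=cams.get_image(n); C=cloud(n,D); cv2.imwrite(f'pics/{n}_f.png',I[...,::-1])
    for g in cams.outline_of(n,'guard')[:1]:
        Q=(C[g['mask']&(D>0)]-O)@B*1000; k=(Q[:,2]>0)&(Q[:,2]<10); K=Q[Q[:,2]>50]
        print(n,round(g['p'],2),k.sum(),cv2.minAreaRect(Q[k][:,:2].astype(np.float32)),np.percentile(Q[k,0],[2,98]),'knob',K.mean(0).round(1))
    k=edge(n,f'pics/{n}_f.png',4,-151,-36,36); print(n,np.median(k[:,1]))
I=cv2.imread('pics/top_f.png')[185:240,270:360]; cv2.imwrite('pics/top_fc.png',cv2.resize(I,None,fx=8,fy=8,interpolation=cv2.INTER_CUBIC))
E
python3 fin.py
```

```text
top 0.74 426 ((-98.53807067871094, 0.78509521484375), (115.56787109375, 86.40508270263672), 0.477454274892807) [-153.27075997  -44.00494615] knob [-98.1   0.   63.3]
top -143.5
scene 0.93 116 ((-94.04339599609375, 3.3511505126953125), (117.30492401123047, 80.4284896850586), 6.060698986053467) [-144.41049637  -40.36346997] knob [-89.1  -2.3  59.5]
scene -150.5
```

View pics/top_fc.png

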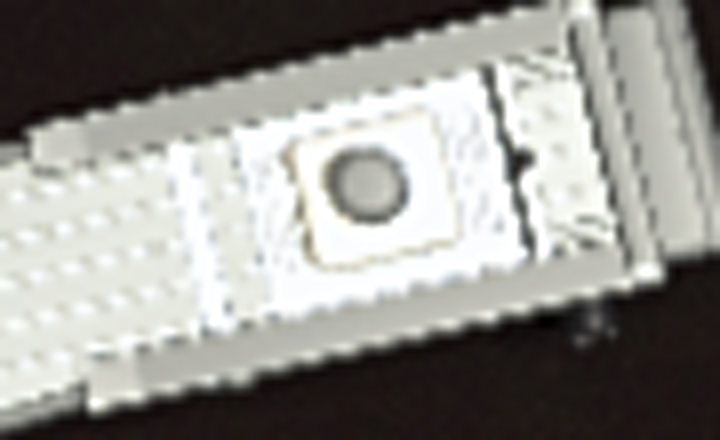

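The final picture shows the guard square between the rails, knob at crop (367,185), its front edge flush against the black buffer line at (490–530, 70–255). The wrist force also rose from about 3 N to 8 N as it met the buffer.

```bash
python3 -c "
from rig import ticket; print(ticket.close_job())"
```

```text
the job is handed in; nothing more can be done
None
```

The guard is parked square against the stop bar's buffer and the gripper has let go. I handed the job in at about 24 s, and the lemon, mug and timer were not touched.

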